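Press the oblong hand stamp on the rubber mould

ROBOT

A 6-joint arm with a two-finger parallel gripper is mounted at the origin on the work surface; the furniture and walls round the work are solid. World frame = base frame: x ahead of the robot, y to its left, z up, the work surface at z = 0. Lengths are in m, angles in degrees, forces in N, time in s.
With the tool pointing down it reaches from about 0.35 to 0.85 m from the base axis. Payload 8.1 kg.
Tool frame: the origin (TCP) lies at the very end of the fingers, on their centre line; the grasp point (between the pads) lies 19 mm behind it (manip.hold_point_z is the distance from the TCP to the grasp point, in m); z points along the fingers, y is the direction in which the jaws open and shut (so a half turn about z gives the same grasp; the last joint's range is limited). The gripper opens to 85 mm and grips with 20 to 120 N. Pads are 22 mm wide; open, the fingers measure 114 mm over their backs; the gripper's body (76 mm by 85 mm) begins 54 mm behind the grasp point. The pads swing forward as they close: fully open they stand 13 mm farther back than shut.
Start: joints at [-4.893, 7.471, 85.268, -0, 87.261, -4.893], TCP at [0.6, 0, 0.231] pointing down, gripper open.
Joint ranges: [-169.43, 169.43], [-51.17, 129.36], [1.28, 143.12], [-76.62, 256.62], [0, 156.53], [-152.29, 152.29]. Speed limits (degrees/s): [136.94, 136.94, 159.86, 180, 180, 180].

INTERFACE

Orientations are given as [roll, pitch, yaw] about the fixed x, y, z axes, in that order (R = Rz(yaw) Ry(pitch) Rx(roll)).
In Python, from cell import manip gives the robot as it stands.
- The arm moves only by the shell command python3 -m jog 'ROWS' [FORCE]. ROWS is JSON, a list of rows, each a list of 5 numbers: the shift along the tool's x, y, z in mm, then the turn about the tool's z in rad, then the opening in per cent of the stroke, from 0 (shut) to 100 (fully open). A call has 1 to 12 rows; each row shifts and turns the commanded pose from where the row before left it, along the tool's axes as they then stand; what a row does not reach is not made up. A row lasts 1/8 s, in which the tool goes at most 62.5 mm and 10.7 degrees, less where a joint would pass 70% of its speed; a pose out of reach is approached as far as the arm can. A call is refused whole if a number of a shift passes 62.5 or a number of a turn 0.188, either way. A call with a gripper value outside its range is refused whole. The fingers move at their own pace and stop on an object; FORCE is the grip in N (left out, the last holds). Time passes only in rows, so rows that do not move let the fingers close. It gives the time, the measured TCP pose, the force and the opening at its end, in the units of the state.
- manip.get_state(): the state, without advancing time (a new reading comes with each control period).
- manip.capture(name): name is "scene" or "side" or "wrist"; returns a dict with "color" (420x560x3 uint8, blue, green, red), "vfov" (degrees; the focal length in pixels is half the picture's height over the tangent of half this angle, whatever the lens; pixels are square), "cx", "cy" (the principal point, pixels), "k1" (the pictures are not rectified: a ray, as slopes to the right and down, at radius r is drawn at 1 + k1 r^2 times it, then the intrinsics apply), "origin" and "attitude" of the camera in the world. Camera axes: x right, y down, z forward; pixel columns grow to the right and rows downward; lengths in m; the calibration is good to about 2 mm. A picture is of the moment at which its call begins. There is no depth.
- manip.hand_in(): hands the job in, once; it reports no verdict.
The state is a dict: "clock": time; "qpos": joint angles; "joint_velocities": joint speeds; "tau": joint torques, N m; "tcp_pos": TCP position; "tool_rot": TCP orientation; "wrist_force": force on the tool from outside, world axes, zero at the start; "torque": the same for the moment, N m; "width": finger opening in m.
Only numpy, scipy, OpenCV 4.12 (cv2) and the standard library are available. Lean on these libraries where they do the work, as an engineer would, in place of code of your own. Each camera call takes 0.05 s, during which the arm holds its last target.

TASK

Take the spring stamp with the oblong foot (not the round one) from the black mat and press it squarely and firmly, on the middle of the rubber mould that lies by itself, foot and mould lengthways together, so that the spring gives by about half its travel, and keep it pressed for about a second. Lift it straight off without sliding or shifting the mould, and stand it back upright on the mat. Leave the round stamp and the stacked moulds as they are.

Things in the scene. Friction and masses are not known exactly. Their poses are not given: they have to be found in the camera images.
- stamp_grip (a point): Centre of the wooden bar grip of the spring stamp with the OBLONG foot, the tool to use; the stamp is loose and stands upright on the black mat. The grip is 22 mm (x) by 46 mm (y) by 46 mm high; take it from above across the 22 mm (along its x). The point is 73 mm above the underside of the foot; the grip's top is 96 mm above it. Under the grip are a thin neck and a dark plate 32 x 52 mm, 24 to 34 mm above the underside. z is up; 0.2 kg in all.
- stamp_foot: The foot of that stamp: steel plate with a rubber face, 34 mm (x) by 56 mm (y) by 10 mm; origin at the centre of its underside (the stamping face), axes as the grip's. It slides up on two pins towards the grip by at most 10 mm against a spring: about 5 N starts it, about 8.5 N at half travel, about 12 N at the end stop. It springs back when lifted.
- stamp_face (a point): Centre of the underside of that foot (the stamping face); y along its 56 mm length, z up through the grip.
- mould_top (a point): Centre of the flat top of the single brown rubber mould, the one to stamp; a loose block 50 mm (x) by 77 mm (y) by 22 mm high, 0.11 kg, lying flat on the table by itself; y along its 77 mm length, z up.
- mould: The same single mould; origin at the centre of its underside, axes as mould_top.
- mat: Thin black rubber mat, fixed on the table, 130 mm (x) by 210 mm (y), 4 mm thick; origin at the centre of its underside. Both stamps stand on it about 100 mm apart along its y, either one at either end.
- round_centre (a point): Half-way up the ROUND stamp, to be left alone: round foot 36 mm across, round wooden knob, 96 mm high, loose, standing on the same mat.
- stack_top (a point): Centre of the top of a pile of two more moulds of the same kind, 44 mm high, loose, to be left alone.
- stack_up: The upper mould of that pile; origin at the centre of its underside.
Mind the look-alikes: they are no part of the job. Leave any purple look-alike of the part that bears stamp_grip alone.

How it is judged:
By the outcome, as a careful person would: the job done as asked, in the order asked, and still so for the second after the job is handed in, with the robot touching nothing.
It also fails if it takes over 54 s, if anything falls off the work surface, if the arm or the gripper's body presses on something with over 40 N, if the wrist force passes 120 N, or if a joint passes its speed limit or range.

## Working session

There is one attempt and no reset: what is moved stays moved. The work goes in short steps, Python scripts to look and compute and a shell command to move; the robot and the scene stay as the last step left them, time stands still between calls to the robot, and variables do not carry over. Pictures are saved under pics/ and viewed, and the job is handed in when it is done.

```bash
ls; mkdir -p pics; python3 - <<'E'
from cell import manip
import cv2
print(manip.get_state(), manip.hold_point_z)
for n in ["scene","side","wrist"]:
    c=manip.capture(n); cv2.imwrite(f"pics/{n}0.png",c["color"]); print(n,{k:v for k,v in c.items() if k!="color"})
E
```

```text
pics
{'clock': 0.0, 'qpos': array([-4.89273703e+00,  7.51617220e+00,  8.53298702e+01, -2.60209091e-04,
        8.72613203e+01, -4.89332899e+00]), 'joint_velocities': array([-0.01885342, -0.04112897,  0.0352776 , -0.00394383,  0.03934253,
       -0.16849267]), 'tau': array([-1.90700346e-03, -5.69404185e+01, -5.00557995e+01, -2.19391650e-04,
        1.44415747e-02,  7.24149572e-05]), 'tcp_pos': array([5.99446167e-01, 7.14685008e-05, 2.30227675e-01]), 'tool_rot': array([-1.79893006e+02, -8.89919079e-03,  9.00005963e+01]), 'wrist_force': array([ 0.04106809, -0.33536685,  0.2871587 ]), 'torque': array([0.00877711, 0.01815874, 0.0475805 ]), 'width': 0.08522428495577762} 0.0187
scene {'vfov': 48.063917001449674, 'cx': 274.58505696627464, 'cy': 212.16346231095343, 'k1': -0.04835086381579577, 'origin': array([0.11770652, 0.71399191, 0.84399626]), 'attitude': array([-133.78423412,   -1.16723608, -147.70079055])}
side {'vfov': 55.899093223969665, 'cx': 282.0677643405217, 'cy': 210.92047182218363, 'k1': -0.0012401096959732615, 'origin': array([ 0.48555722, -0.70727374,  0.73265375]), 'attitude': array([-131.55688693,    1.04585862,   -6.21889513])}
wrist {'vfov': 71.74397417273482, 'cx': 280.3020989028518, 'cy': 212.0134795237844, 'k1': 0.012703255570936987, 'origin': array([0.59854979, 0.07765838, 0.37450873]), 'attitude': array([1.62232185e+02, 9.77214211e-03, 3.70316444e-02])}
```

View pics/scene0.png

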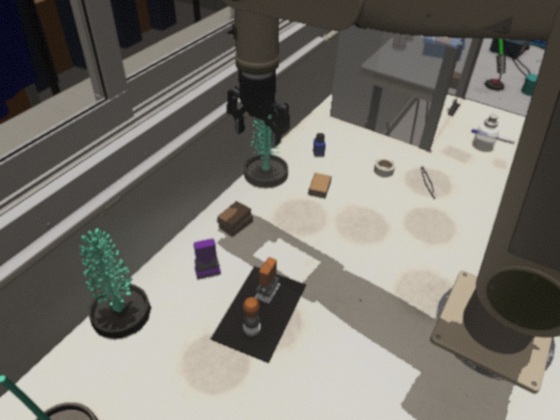

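View pics/side0.png

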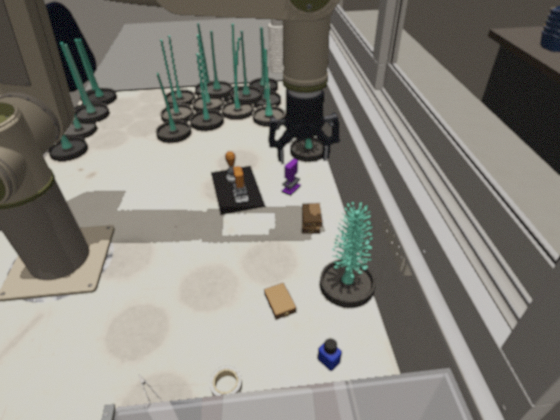

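View pics/wrist0.png

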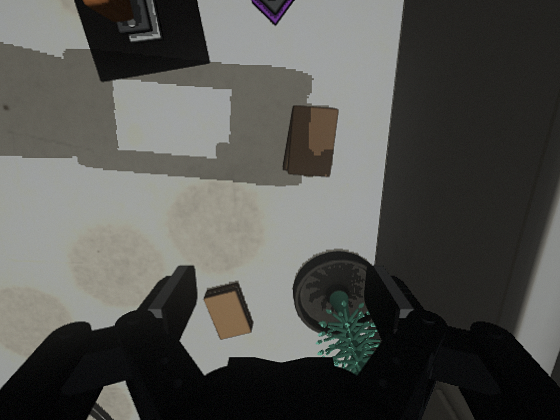

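Candidates for the stamp are:
- The orange oblong-grip stamp at scene (268,275), side (239,180).
- The round-knob stamp at scene (251,312), side (231,160).
- The purple look-alike at scene (206,256), side (290,175).

For the mould, the single one is at scene (320,184), side (280,300), and the stack is at scene (235,217), side (312,217). I choose the orange oblong one and the single mould, and check both in a close crop.

```bash
cat > h.py <<'E'
import numpy as np, cv2
from scipy.spatial.transform import Rotation as R
def cam(c):
    f=210/np.tan(np.radians(c["vfov"]/2)); return f,R.from_euler("xyz",c["attitude"],degrees=True).as_matrix(),np.array(c["origin"])
def rays(c,uv):
    f,M,o=cam(c); uv=np.atleast_2d(np.array(uv,float))
    d=(uv-[c["cx"],c["cy"]])/f
    s=d.copy()
    for _ in range(20): s=d/(1+c["k1"]*(s**2).sum(1,keepdims=True))
    return o,np.c_[s,np.ones(len(s))]@M.T
def onz(c,uv,z):
    o,d=rays(c,uv); return o+d*((z-o[2])/d[:,2])[:,None]
def tri(obs):
    A=np.zeros((3,3));b=np.zeros(3)
    for c,uv in obs:
        o,d=rays(c,uv);d=d[0]/np.linalg.norm(d[0]);P=np.eye(3)-np.outer(d,d);A+=P;b+=P@o
    x=np.linalg.solve(A,b); r=[]
    for c,uv in obs:
        o,d=rays(c,uv);d=d[0]/np.linalg.norm(d[0]);r.append(np.linalg.norm((np.eye(3)-np.outer(d,d))@(x-o)))
    return x,np.array(r)
def proj(c,p):
    f,M,o=cam(c); q=(np.atleast_2d(p)-o)@M; s=q[:,:2]/q[:,2:]
    return s*(1+c["k1"]*(s**2).sum(1,keepdims=True))*f+[c["cx"],c["cy"]]
E
python3 - <<'E'
import cv2,numpy as np
a=cv2.imread("pics/scene0.png");b=cv2.imread("pics/side0.png")
z=lambda i,x,y,w,h,s:cv2.resize(i[y:y+h,x:x+w],None,fx=s,fy=s,interpolation=cv2.INTER_CUBIC)
t=np.hstack([z(a,190,230,130,130,3),z(b,190,130,130,130,3)]); cv2.imwrite("pics/c1.png",t)
t=np.hstack([z(a,295,160,50,50,8),z(b,255,275,50,50,8)]); cv2.imwrite("pics/c2.png",t)
E
```

```text
(no output)
```

View pics/c1.png

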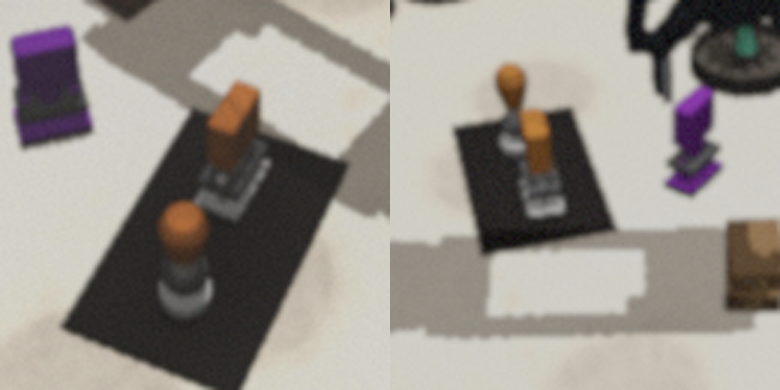

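View pics/c2.png

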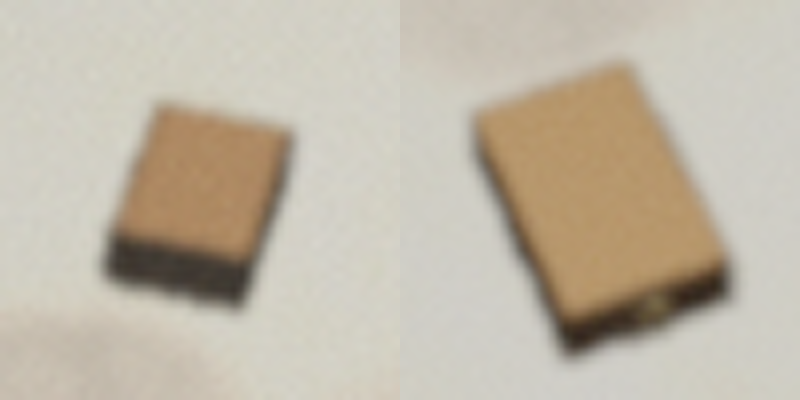

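Left crop: the orange stamp with the oblong bar grip stands at scene about (268,270), behind the round knob one, and the purple one is separate. The single mould is the clean one in both views. Next come rough positions.

```bash
python3 - <<'E'
from cell import manip
from h import *
S=manip.capture("scene");D=manip.capture("side");W=manip.capture("wrist")
s=np.array([(155,105),(290,130),(245,262),(113,235)])/8+[295-.44,160-.44]
d=np.array([(73,112),(225,62),(322,262),(165,322)])/8+[255-.44,275-.44]
print(onz(S,s,.022).round(4));print(onz(D,d,.022).round(4))
w=[(205,299),(240,291),(252,329),(218,339)]
print(onz(W,w,.022).round(4))
for n,c in (("S",S),("D",D)):
    hsv=cv2.cvtColor(c["color"],cv2.COLOR_BGR2HSV); 
    m=cv2.inRange(hsv,(3,130,80),(18,255,255)); k,l,st,ce=cv2.connectedComponentsWithStats(m)
    print(n,[(st[i].tolist(),ce[i].round(1).tolist()) for i in range(1,k) if st[i,4]>20])
print(tri([(S,(268,270-0)),(D,(239,178))]))
# grip top face, z~.1
print(onz(S,np.array([(240,83),(260,95),(235,128),(210,118)])/3+[190,230],.1))
print(onz(D,np.array([(522,112),(547,110),(550,138),(528,142)])/3+[190-130,130],.1))
# mat
print(onz(S,np.array([(193,108),(347,163),(240,390),(65,327)])/3+[190,230],.004))
print(onz(D,np.array([(455,128),(572,108),(615,230),(483,254)])/3+[60,130],.004))
E
```

```text
[[ 0.5554 -0.2141  0.022 ]
 [ 0.51   -0.2281  0.022 ]
 [ 0.4907 -0.1584  0.022 ]
 [ 0.5339 -0.146   0.022 ]]
[[ 0.4909 -0.1617  0.022 ]
 [ 0.5347 -0.1496  0.022 ]
 [ 0.5529 -0.2189  0.022 ]
 [ 0.5098 -0.2323  0.022 ]]
[[ 0.493  -0.1642  0.022 ]
 [ 0.5428 -0.1513  0.022 ]
 [ 0.5577 -0.2151  0.022 ]
 [ 0.507  -0.2327  0.022 ]]
S [([259, 258, 17, 18, 165], [267.4, 266.8]), ([243, 297, 16, 16, 196], [250.6, 304.5])]
D [([226, 152, 8, 13, 74], [229.9, 157.2]), ([233, 167, 11, 20, 158], [238.6, 175.9])]
(array([0.4507082 , 0.18318242, 0.07563896]), array([0.00029998, 0.00029998]))
[[0.45479712 0.17018818 0.1       ]
 [0.43747724 0.17175678 0.1       ]
 [0.43615446 0.20544506 0.1       ]
 [0.45495115 0.20746492 0.1       ]]
[[0.43932771 0.20110344 0.1       ]
 [0.46233209 0.20119586 0.1       ]
 [0.46355026 0.15742965 0.1       ]
 [0.44382986 0.15405077 0.1       ]]
[[0.51481814 0.1410514  0.004     ]
 [0.38962403 0.12212782 0.004     ]
 [0.35662134 0.32074986 0.004     ]
 [0.48010149 0.34581624 0.004     ]]
[[0.36216128 0.31941613 0.004     ]
 [0.48538302 0.33915571 0.004     ]
 [0.515709   0.1355321  0.004     ]
 [0.39261099 0.11762645 0.004     ]]
```

Rough positions: stamp at (0.448,0.183), mould at (0.523,-0.190) with yaw about 15°. I'll move the wrist camera over the stamp.

```bash
python3 -m jog '[[25,-20,0,0,100],[35,-35,0,0,100],[35,-35,0,0,100],[35,-35,0,0,100],[20,-25,0,0,100],[0,0,0,0,100]]' 40; python3 - <<'E'
from cell import manip
import cv2,pickle
c=manip.capture("wrist");pickle.dump(c,open("w1.pkl","wb"));cv2.imwrite("pics/w1.png",c["color"]);print(manip.get_state()["tcp_pos"])
E
```

```text
clock: 1.05
tcp_pos: [0.4488, 0.1513, 0.2315]
tool_rot: [180.0, -0.0, 90.2]
wrist_force: [0.6, -0.2, 0.2]
width: 0.0854
[0.44975742 0.15053279 0.23161507]
```

View pics/w1.png

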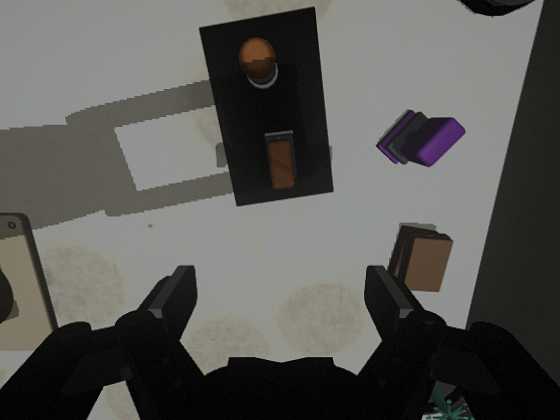

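The wrist view shows the oblong grip at about (281,163), the round knob at (258,58), and the purple one at (430,140). I'll zoom in and take a second wrist view.

```bash
python3 -m jog '[[40,0,0,0,100],[40,0,0,0,100],[0,0,0,0,100],[0,0,0,0,100]]'; python3 - <<'E'
from cell import manip
import cv2,pickle,numpy as np
c=manip.capture("wrist");pickle.dump(c,open("w2.pkl","wb"))
a=pickle.load(open("w1.pkl","rb"))["color"];b=c["color"];cv2.imwrite("pics/w2.png",b)
z=lambda i,x,y,w,h,s:cv2.resize(i[y:y+h,x:x+w],None,fx=s,fy=s,interpolation=cv2.INTER_CUBIC)
hs=[cv2.inRange(cv2.cvtColor(i,cv2.COLOR_BGR2HSV),(3,110,50),(18,255,255)) for i in (a,b)]
for m in hs:
    k,l,st,ce=cv2.connectedComponentsWithStats(m); print([(st[i].tolist(),ce[i].round(1).tolist()) for i in range(1,k) if st[i,4]>100])
cv2.imwrite("pics/c3.png",z(a,240,120,80,80,6))
E
```

```text
clock: 1.6
tcp_pos: [0.4505, 0.2293, 0.231]
tool_rot: [-180.0, 0.0, 90.0]
wrist_force: [-0.2, -0.1, -0.8]
width: 0.0856
[([240, 38, 35, 31, 785], [256.1, 52.6]), ([269, 141, 25, 48, 935], [281.1, 164.8])]
[([243, 133, 26, 28, 516], [255.3, 147.0]), ([267, 220, 24, 41, 810], [278.9, 239.8])]
```

View pics/c3.png

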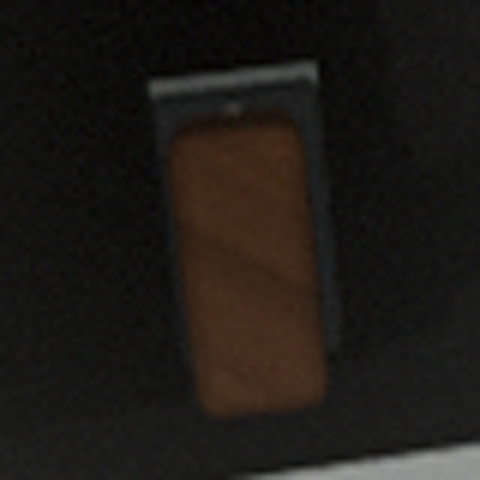

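View pics/w2.png

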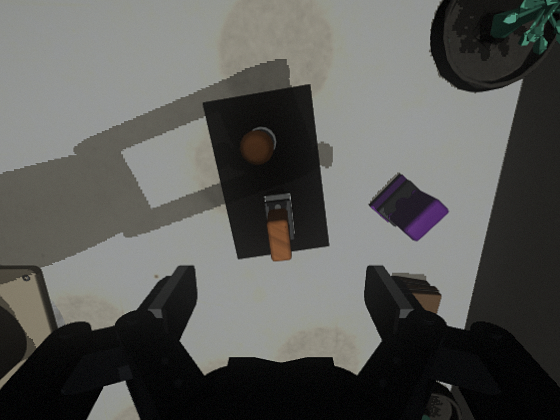

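```bash
python3 - <<'E'
import cv2,pickle,numpy as np
b=pickle.load(open("w2.pkl","rb"))["color"];a=pickle.load(open("w1.pkl","rb"))["color"]
z=lambda i,x,y,w,h,s:cv2.convertScaleAbs(cv2.resize(i[y:y+h,x:x+w],None,fx=s,fy=s,interpolation=cv2.INTER_CUBIC),alpha=1.8,beta=10)
cv2.imwrite("pics/c4.png",np.hstack([z(a,255,125,50,75,8),z(b,255,190,50,75,8)]))
E
```

```text
(no output)
```

View pics/c4.png

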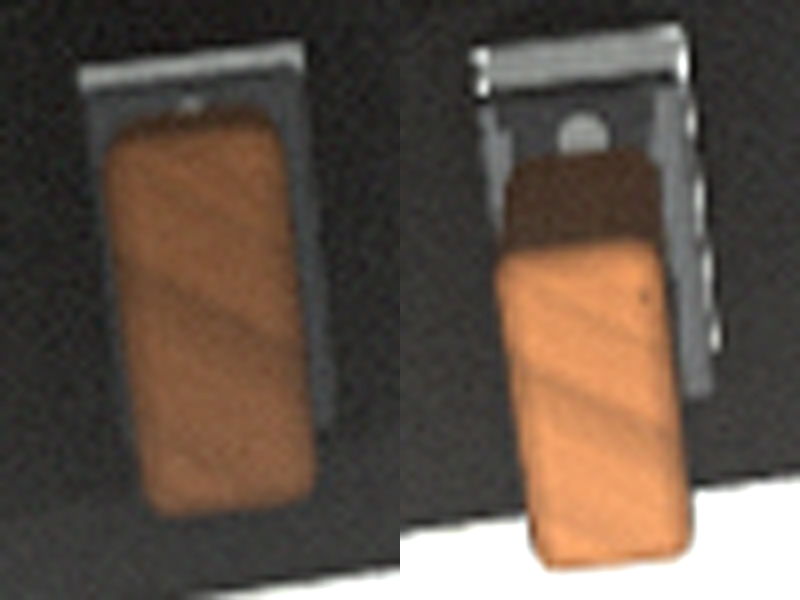

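```bash
python3 - <<'E'
import pickle
from h import *
a=pickle.load(open("w1.pkl","rb"));b=pickle.load(open("w2.pkl","rb"))
p=np.array([(105,135),(282,120),(318,505),(145,520)])/8+[255-.44,125-.44]
q=np.array([(97,252),(265,240),(292,557),(133,570)])/8+[255-.44,190-.44]
X=[]
for u,v in zip(p,q):
    x,r=tri([(a,u),(b,v)]);X.append(x);print(x.round(4),r.round(4))
print(np.mean(X,0))
for c,u in((a,p),(b,q)):
    Y=onz(c,u,.1); l=(Y[0]+Y[1]-Y[2]-Y[3])/2; print(Y.round(4).tolist(),Y.mean(0),np.linalg.norm(l),np.degrees(np.arctan2(-l[0],l[1])))
# foot +y edge: w1 top silver outer corners at z~.014?; 
print(onz(a,np.array([(80,75),(302,48)])/8+[255-.44,125-.44],.014), onz(b,np.array([(75,52),(285,25)])/8+[254.56,189.56],.014))
E
```

```text
[0.4362 0.2091 0.1003] [0.0001 0.0001]
[0.4569 0.2109 0.1007] [0.0002 0.0002]
[0.4616 0.1646 0.0962] [0.0003 0.0003]
[0.4403 0.1626 0.096 ] [0.0003 0.0003]
[0.44875468 0.18679579 0.0983125 ]
[[0.4363, 0.2091, 0.1], [0.4567, 0.2108, 0.1], [0.4617, 0.1655, 0.1], [0.4407, 0.1635, 0.1]] [0.44884528 0.187227   0.1       ] 0.045700176687155 5.892664792995939
[[0.4361, 0.209, 0.1], [0.4572, 0.2106, 0.1], [0.4611, 0.1666, 0.1], [0.4402, 0.1647, 0.1]] [0.44863809 0.1877095  0.1       ] 0.04437824461775614 5.181133172748635
[[0.42916627 0.21166672 0.014     ]
 [0.46249002 0.21568182 0.014     ]] [[0.42886751 0.21242136 0.014     ]
 [0.46250803 0.21687845 0.014     ]]
```

```bash
python3 -m jog '[[-20,-1,0,0,100],[-22,-1,0,-0.108,100],[0,0,35,0,100],[0,0,35,0,100],[0,0,20,0,100],[0,0,0,0,100],[0,0,0,0,100]]' 60; python3 - <<'E'
from cell import manip
import numpy as np
from h import *
s=[manip.get_state() for _ in range(3)]
print([x["tcp_pos"].round(4).tolist() for x in s],s[0]["tool_rot"],s[0]["wrist_force"])
c=manip.capture("wrist");cv2.imwrite("pics/w3.png",c["color"])
E
```

```text
clock: 2.52
tcp_pos: [0.4487, 0.1873, 0.1425]
tool_rot: [179.9, -0.0, 96.1]
wrist_force: [0.8, 1.0, -0.2]
width: 0.0852
[[0.4487, 0.1873, 0.1425], [0.4487, 0.1873, 0.1425], [0.4487, 0.1873, 0.1425]] [ 1.79915593e+02 -5.35601161e-03  9.61314979e+01] [ 0.81655448  0.99603687 -0.17015268]
```

View pics/w3.png

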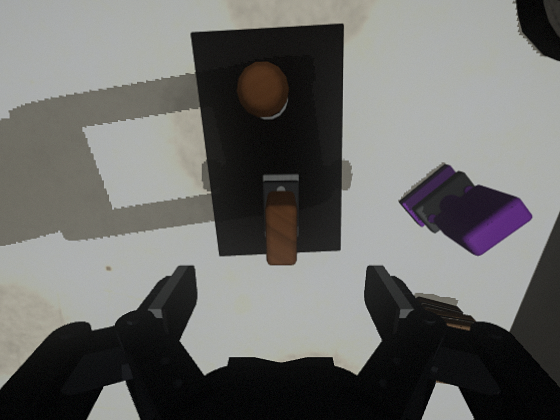

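```bash
python3 - <<'E'
from cell import manip
from h import *
c=manip.capture("wrist")
print(onz(c,[(462,218),(475,255),(268,263),(297,263),(298,195),(266,193)],.1).round(4)); print(onz(c,[(400,205),(440,165)],.0).round(4))
E
```

```text
[[0.5694 0.2141 0.1   ]
 [0.5867 0.1881 0.1   ]
 [0.4417 0.1662 0.1   ]
 [0.4623 0.1683 0.1   ]
 [0.4567 0.2183 0.1   ]
 [0.4354 0.2173 0.1   ]]
[[0.5718 0.1941 0.    ]
 [0.6012 0.2385 0.    ]]
```

The wrist view shows the grip midway between the fingers at (281,230) and square to the image. The purple stamp is clear by 60 mm. I'll go down and close.

```bash
python3 -m jog '[[0,0,30,0,100],[0,0,30,0,100],[0,0,24,0,100],[0,0,0,0,100],[0,0,0,0,100]]' 60; python3 -m jog '[[0,0,0,0,40],[0,0,0,0,20],[0,0,0,0,0],[0,0,0,0,0],[0,0,0,0,0],[0,0,0,0,0]]' 80; python3 - <<'E'
from cell import manip
import cv2
s=manip.get_state();print(s["tcp_pos"],s["tool_rot"],s["wrist_force"],s["width"])
c=manip.capture("side");cv2.imwrite("pics/s4.png",cv2.resize(c["color"][130:240,170:330],None,fx=4,fy=4))
E
```

```text
clock: 3.25
tcp_pos: [0.4491, 0.1883, 0.0589]
tool_rot: [179.9, -0.0, 96.2]
wrist_force: [0.7, 0.2, -0.2]
width: 0.0854
clock: 4.0
tcp_pos: [0.4482, 0.1881, 0.0575]
tool_rot: [180.0, -0.0, 96.2]
wrist_force: [-0.5, 0.9, 4.4]
width: 0.0211
[0.44816177 0.18813309 0.0575463 ] [ 1.79981853e+02 -9.92022063e-03  9.61855674e+01] [-0.54745657  0.87453006  4.43087732] 0.02113791043487107
```

View pics/s4.png

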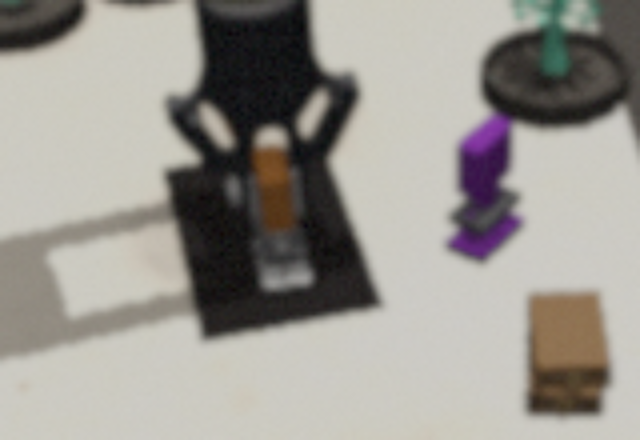

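The grip is held: opening 21 mm, upright in the view, round stamp hidden behind the arm. I'll lift gently and look.

```bash
python3 -m jog '[[0,0,-10,0,0],[0,0,-25,0,0],[0,0,-35,0,0],[0,0,-35,0,0],[0,0,-25,0,0],[0,0,0,0,0],[0,0,0,0,0]]' 80; python3 - <<'E'
from cell import manip
import cv2,pickle
s=manip.get_state();print(s["tcp_pos"],s["tool_rot"],s["wrist_force"],s["width"])
for n in("side","wrist","scene"):
    c=manip.capture(n);pickle.dump(c,open(n+"5.pkl","wb"));cv2.imwrite(f"pics/{n}5.png",c["color"])
E
```

```text
clock: 4.92
tcp_pos: [0.4473, 0.1878, 0.186]
tool_rot: [-179.9, 0.0, 96.2]
wrist_force: [-0.1, 0.5, -2.7]
width: 0.021
[0.44731828 0.18777935 0.18597187] [-1.79902939e+02  2.10538999e-02  9.61859130e+01] [-0.12086893  0.5441453  -2.71801089] 0.021000985606700356
```

View pics/wrist5.png

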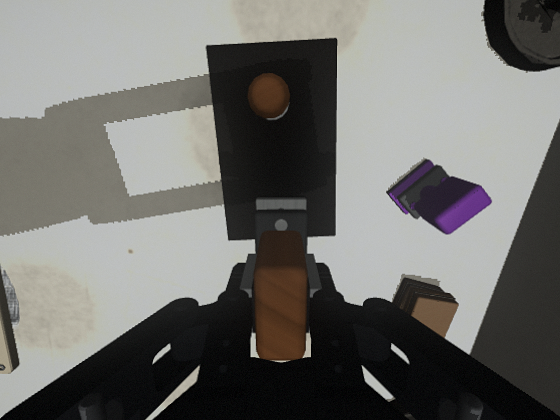

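View pics/side5.png

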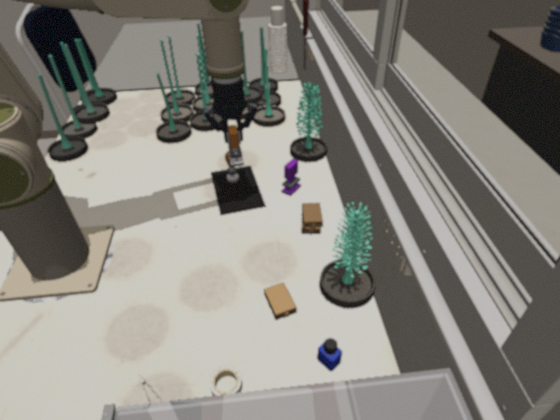

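Held upright; the foot edge at rows 198–208 is level in the image. The round stamp is undisturbed at (268,96). I'll carry the stamp to a viewing position beyond the single mould.

```bash
python3 -m jog '[[-20,0,0,0,0],[-35,5,0,0,0],[-45,5,0,0,0],[-45,5,0,0,0],[-45,5,0,0,0],[-45,5,0,0,0],[-45,0,0,0,0],[-45,0,0,0,0],[-45,0,0,0,0],[-40,0,0,0,0],[-25,0,0,0,0],[-8,0,0,-0.155,0]]' 80; python3 -m jog '[[0,0,0,0,0],[0,0,0,0,0],[0,0,0,0,0]]'; python3 - <<'E'
from cell import manip
import cv2,pickle
s=manip.get_state();print(s["tcp_pos"],s["tool_rot"],s["wrist_force"],s["width"])
for n in("wrist",):
    c=manip.capture(n);pickle.dump(c,open(n+"6.pkl","wb"));cv2.imwrite(f"pics/{n}6.png",c["color"])
E
```

```text
clock: 6.58
tcp_pos: [0.5202, -0.2508, 0.1863]
tool_rot: [-179.9, -0.1, 105.1]
wrist_force: [0.7, 0.5, -2.0]
width: 0.0213
clock: 6.95
tcp_pos: [0.5207, -0.2489, 0.1873]
tool_rot: [-180.0, -0.0, 105.0]
wrist_force: [-0.3, -0.8, -3.1]
width: 0.0213
[ 0.52069475 -0.24890983  0.18726319] [-1.79999039e+02 -1.36212548e-02  1.05016990e+02] [-0.28697299 -0.76595271 -3.12365289] 0.021255669596326198
```

View pics/wrist6.png

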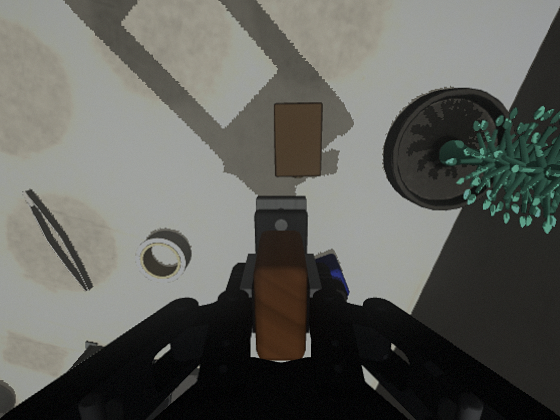

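The mould is seen whole at (298,140) and square with the foot at (281,210). A second view will give its height.

```bash
python3 -m jog '[[15,0,-15,0,0],[15,30,-25,0,0],[0,30,-20,0,0],[0,0,0,0,0],[0,0,0,0,0],[0,0,0,0,0]]'; cat > mld.py <<'E'
from h import *
def corners(c,x0,y0,x1,y1,name):
    im=c["color"][y0:y1,x0:x1]; hsv=cv2.cvtColor(im,cv2.COLOR_BGR2HSV)
    m=cv2.inRange(hsv,(5,90,40),(22,255,255)); m=cv2.morphologyEx(m,cv2.MORPH_OPEN,np.ones((3,3)))
    k=max(cv2.findContours(m,cv2.RETR_EXTERNAL,cv2.CHAIN_APPROX_NONE)[0],key=cv2.contourArea)
    P=k[:,0].astype(float); b=cv2.boxPoints(cv2.minAreaRect(k))
    b=b[np.argsort(np.arctan2(*(b-b.mean(0)).T[::-1]))]  # cyclic
    L=[]
    for i in range(4):
        p,q=b[i],b[(i+1)%4]; n=np.linalg.norm(q-p); t=(q-p)/n; s=(P-p)@t; d=abs((P-p)@[-t[1],t[0]])
        w=P[(d<3)&(s>.15*n)&(s<.85*n)]; vx,vy,x,y=cv2.fitLine(w.astype(np.float32),cv2.DIST_HUBER,0,.01,.01).ravel(); L.append((np.array([x,y]),np.array([vx,vy])))
    C=[]
    for i in range(4):
        (a,u),(e,v)=L[i-1],L[i]; t=np.linalg.solve(np.c_[u,-v],e-a); C.append(a+t[0]*u)
    C=np.array(C); ctr=C.mean(0); C=C+(C-ctr)/np.linalg.norm(C-ctr,axis=1,keepdims=True)*.6
    C=C+[x0,y0]
    o=c["color"].copy(); cv2.polylines(o,[np.round(C).astype(int)],True,(0,255,0),1); cv2.imwrite(name,o)
    return C
E
python3 - <<'E'
from cell import manip
from mld import *
import pickle
c=manip.capture("wrist");pickle.dump(c,open("wrist7.pkl","wb"));cv2.imwrite("pics/wrist7.png",c["color"])
s=manip.get_state();print(s["tcp_pos"],s["tool_rot"])
E
```

```text
clock: 7.75
tcp_pos: [0.5696, -0.2051, 0.2464]
tool_rot: [-179.9, -0.1, 105.0]
wrist_force: [-0.1, -0.8, -2.4]
width: 0.0209
[ 0.56967894 -0.205174    0.24642945] [-1.79920719e+02 -5.49977124e-02  1.05026970e+02]
```

View pics/wrist7.png

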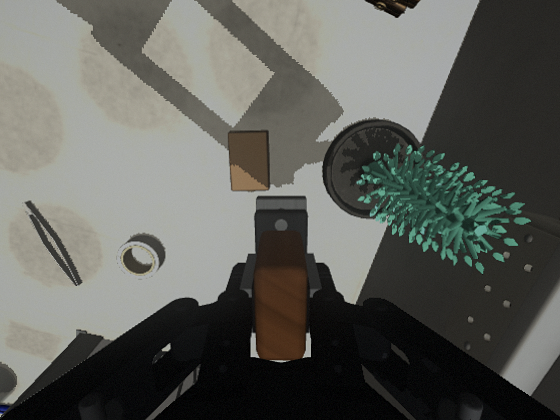

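```bash
python3 - <<'E'
from mld import *
import pickle
ld=lambda n:pickle.load(open(n,"rb"))
a=ld("wrist6.pkl");b=ld("wrist7.pkl")
p=corners(a,260,92,335,188,"pics/m6.png");q=corners(b,220,122,280,196,"pics/m7.png")
print(p.round(1).tolist(),q.round(1).tolist())
def rep(Y):
    l=(Y[3]+Y[2]-Y[0]-Y[1])/2; w=(Y[1]+Y[2]-Y[0]-Y[3])/2; print(Y.mean(0).round(4),"len",np.linalg.norm(l).round(4),np.linalg.norm(w).round(4),"yaw",np.degrees(np.arctan2(l[0],-l[1])).round(2), np.degrees(np.arctan2(w[1],w[0])).round(2))
X=np.array([tri([(a,u),(b,v)])[0] for u,v in zip(p,q)]);print(X.round(4));rep(X)
rep(onz(a,p,.022));rep(onz(b,q,.022))
# fixed cams
S=ld("scene5.pkl");D=ld("side5.pkl")
r=corners(S,300,170,340,200,"pics/mS.png");t=corners(D,258,278,300,322,"pics/mD.png")
print(r.round(1).tolist(),t.round(1).tolist());
for c,k in((S,r),(D,t)): print(onz(c,k,.022).round(4).tolist(), onz(c,k,.022).mean(0))
o=[(cv2.resize(cv2.imread(f"pics/m{n}.png")[y:y+100,x:x+100],None,fx=4,fy=4)) for n,x,y in(("6",250,90),("7",200,110))]
cv2.imwrite("pics/mm.png",np.hstack(o))
# foot edge in wrist frames
E
```

```text
[[274.1, 103.5], [320.8, 103.5], [318.7, 174.3], [275.9, 175.9]] [[229.1, 135.0], [266.3, 131.2], [266.3, 189.5], [231.0, 189.5]]
[[ 0.4915 -0.163   0.025 ]
 [ 0.5354 -0.1489  0.0165]
 [ 0.5532 -0.2172  0.0289]
 [ 0.5098 -0.2304  0.0261]]
[ 0.5225 -0.1899  0.0241] len 0.0706 0.0458 yaw 14.88 17.38
[ 0.5223 -0.1901  0.022 ] len 0.072 0.0463 yaw 15.94 16.14
[ 0.5226 -0.1908  0.022 ] len 0.0708 0.0458 yaw 14.14 17.85
[[314.9, 173.4], [330.8, 176.7], [325.5, 193.0], [308.7, 189.5]] [[263.4, 289.7], [282.4, 283.3], [296.5, 310.4], [276.1, 317.5]]
[[0.5517, -0.2128, 0.022], [0.5084, -0.2248, 0.022], [0.4888, -0.1565, 0.022], [0.5326, -0.1439, 0.022]] [ 0.52037253 -0.18448165  0.022     ]
[[0.49, -0.1647, 0.022], [0.5338, -0.1524, 0.022], [0.5554, -0.227, 0.022], [0.511, -0.239, 0.022]] [ 0.52255278 -0.19580332  0.022     ]
```

View pics/mm.png

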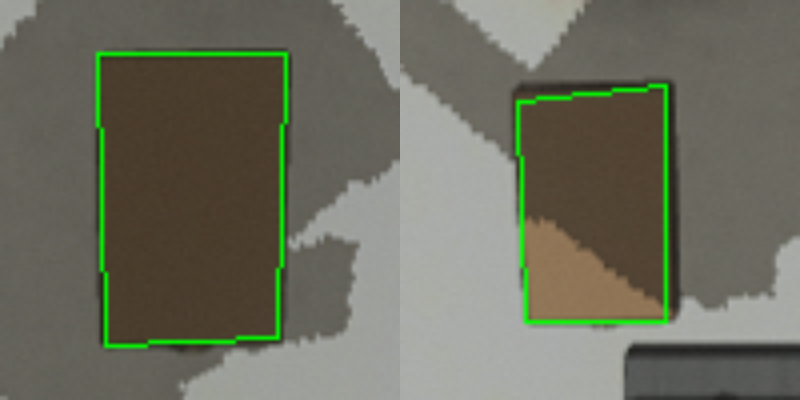

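```bash
python3 - <<'E'
from h import *
import pickle
ld=lambda n:pickle.load(open(n,"rb"))
a=ld("wrist6.pkl")["color"];b=ld("wrist7.pkl")["color"]
z=lambda i,x,y,w,h,s:cv2.convertScaleAbs(cv2.resize(i[y:y+h,x:x+w],None,fx=s,fy=s,interpolation=cv2.INTER_CUBIC),alpha=1.8,beta=5)
cv2.imwrite("pics/c6.png",np.hstack([z(a,265,95,62,90,6),z(a,245,190,70,90,6)]))
cv2.imwrite("pics/c7.png",z(b,222,122,60,75,8))
E
```

```text
(no output)
```

View pics/c6.png

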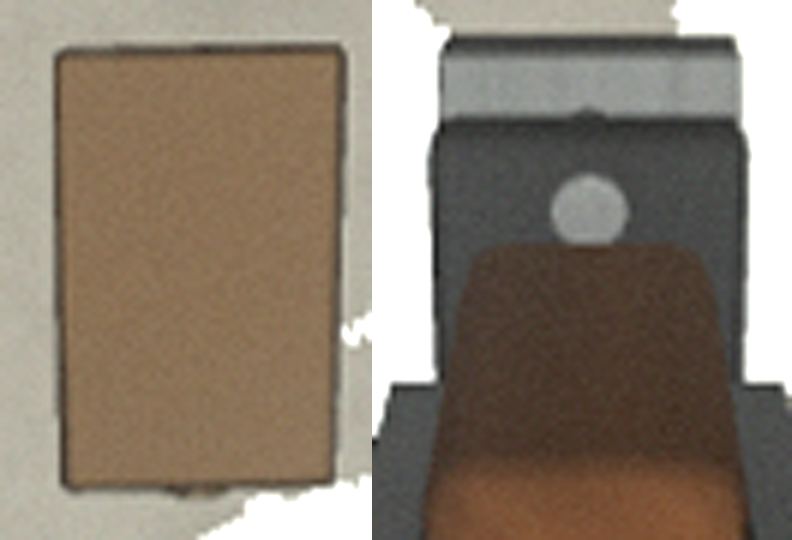

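View pics/c7.png

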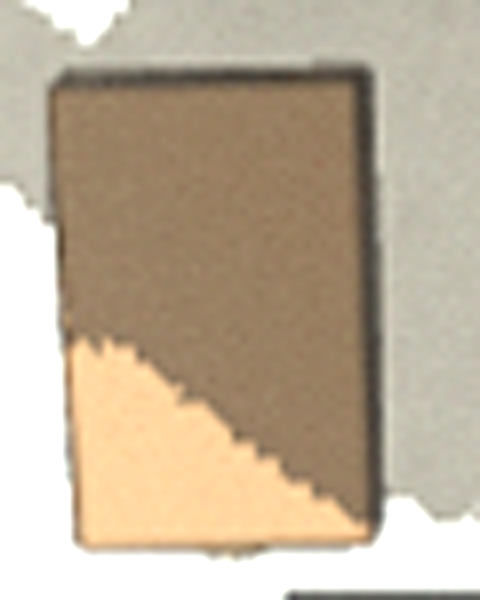

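```bash
python3 - <<'E'
from mld import *
import pickle
ld=lambda n:pickle.load(open(n,"rb"))
a=ld("wrist6.pkl");b=ld("wrist7.pkl")
p=np.array([(57,53),(341,52),(333,484),(65,487)])/6+[265-.42,95-.42]
q=np.array([(52,88),(352,78),(367,541),(78,547)])/8+[222-.44,122-.44]
def rep(Y):
    l=(Y[3]+Y[2]-Y[0]-Y[1])/2; w=(Y[1]+Y[2]-Y[0]-Y[3])/2; print(Y.mean(0).round(4),"len",np.linalg.norm(l).round(4),np.linalg.norm(w).round(4),"yaw",np.degrees(np.arctan2(l[0],-l[1])).round(2), np.degrees(np.arctan2(w[1],w[0])).round(2))
X=np.array([tri([(a,u),(b,v)])[0] for u,v in zip(p,q)]);print(X.round(4));rep(X)
rep(onz(a,p,.022));rep(onz(b,q,.022))
f=np.array([(68,38),(368,38)])/6+[245-.42,190-.42]
for h in(.0535,.0545):
    F=onz(a,f,.1873-h); t=np.array([.5207,-.2489]); yw=np.radians(105.02); tx=np.array([np.cos(yw),np.sin(yw)]);ty=np.array([np.sin(yw),-np.cos(yw)])
    print([( (k[:2]-t)@tx, (k[:2]-t)@ty) for k in F])
E
```

```text
[[ 0.4902 -0.1618  0.0215]
 [ 0.535  -0.1489  0.0239]
 [ 0.5548 -0.2175  0.027 ]
 [ 0.5097 -0.2314  0.0226]]
[ 0.5224 -0.1899  0.0238] len 0.0718 0.047 yaw 15.88 16.59
[ 0.5227 -0.1902  0.022 ] len 0.0726 0.0476 yaw 16.12 15.45
[ 0.5224 -0.1902  0.022 ] len 0.0722 0.0465 yaw 15.68 16.63
[(np.float64(0.026379081653410623), np.float64(-0.01810236108156695)), (np.float64(0.026388158532200685), np.float64(0.016998554933329992))]
[(np.float64(0.02611841635758169), np.float64(-0.018187745258268762)), (np.float64(0.026127539170844264), np.float64(0.01709080252856459))]
```

Mould top: centre (0.5225,-0.1901), height 22–24 mm, yaw about 16°. The foot sits 1.7 mm back along tool x in the hand. I'll go above it.

```bash
python3 -m jog '[[14,-20,0,0,0],[14.5,-21,0,-0.017,0],[0,0,30,0,0],[0,0,40,0,0],[0,0,40,0,0],[0,0,20,0,0],[0,0,6,0,0],[0,0,0,0,0],[0,0,0,0,0],[0,0,0,0,0]]'; python3 - <<'E'
from cell import manip
import cv2,pickle,numpy as np
S=[]
for n in("wrist","side","scene","wrist","side","wrist"):
    c=manip.capture(n);pickle.dump(c,open(n+"8.pkl","wb"));cv2.imwrite(f"pics/{n}8.png",c["color"])
    s=manip.get_state();S.append(np.r_[s["tcp_pos"],s["tool_rot"][2],s["wrist_force"]])
S=np.array(S);print(S.mean(0).round(4),S.std(0).round(4))
z=lambda n,x,y,w,h,s:cv2.resize(cv2.imread(f"pics/{n}8.png")[y:y+h,x:x+w],None,fx=s,fy=s,interpolation=cv2.INTER_CUBIC)
cv2.imwrite("pics/c8.png",np.hstack([z("side",230,240,100,100,4),z("scene",270,120,100,100,4)]))
E
```

```text
clock: 9.05
tcp_pos: [0.5246, -0.1886, 0.1127]
tool_rot: [179.9, 0.1, 106.0]
wrist_force: [0.2, 0.4, -1.6]
width: 0.0209
[  0.5241  -0.1884   0.1119 106.0446  -0.2625  -0.1252  -1.8296] [2.000e-04 1.000e-04 3.000e-04 4.000e-04 5.105e-01 5.459e-01 5.985e-01]
```

View pics/wrist8.png

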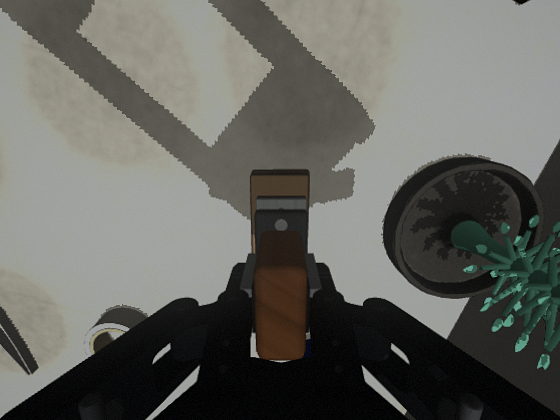

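View pics/c8.png

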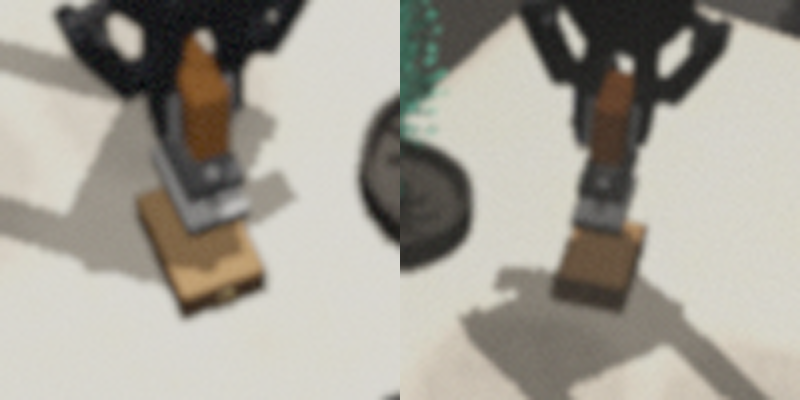

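```bash
python3 - <<'E'
from h import *
a=cv2.imread("pics/wrist8.png")
cv2.imwrite("pics/c9.png",cv2.convertScaleAbs(cv2.resize(a[160:250,240:320],None,fx=7,fy=6.5,interpolation=cv2.INTER_CUBIC),alpha=1.9,beta=5))
E
```

```text
(no output)
```

View pics/c9.png

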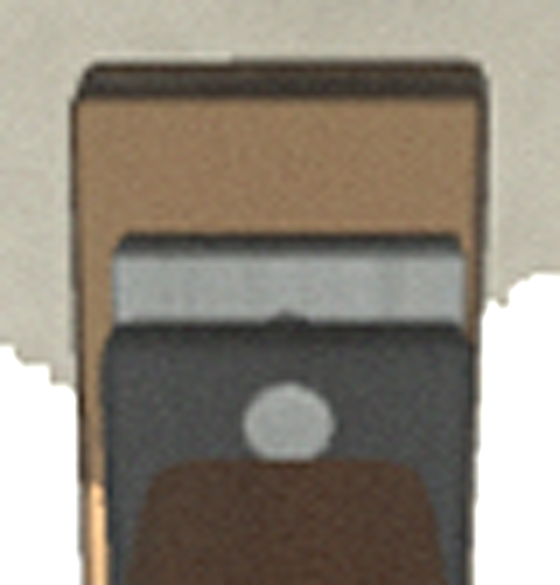

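```bash
python3 - <<'E'
from h import *
import pickle
a=pickle.load(open("wrist8.pkl","rb"))
sc=np.array([7,6.5]);o=np.array([240-.43,160-.42])
m=onz(a,np.array([(77,100),(480,96)])/sc+o,.022); f=onz(a,np.array([(113,238),(465,237)])/sc+o,.1119-.0535)
yw=np.radians(106.04);tx=np.array([np.cos(yw),np.sin(yw)]);ty=np.array([np.sin(yw),-np.cos(yw)])
t=np.array([.5241,-.1884])
for P in(m,f): print([((k[:2]-t)@tx*1e3,(k[:2]-t)@ty*1e3) for k in P], (P.mean(0)))
E
```

```text
[(np.float64(34.64625677440647), np.float64(-25.23764059082943)), (np.float64(35.17268454350204), np.float64(21.472780674527908))] [ 0.51264508 -0.15536972  0.022     ]
[(np.float64(26.411268561326356), np.float64(-18.393030166436716)), (np.float64(26.53572532201119), np.float64(16.861324964474047))] [ 0.51604911 -0.16316875  0.0584    ]
```

Foot and mould agree to about 0.1 mm lengthways. Sideways it needs about -1 mm. I'll correct that and approach.

```bash
python3 -m jog '[[0,-1.1,10,0,0],[0,0,15,0,0],[0,0,7,0,0],[0,0,0,0,0],[0,0,0,0,0]]' 90; python3 - <<'E'
from cell import manip
import numpy as np
s=manip.get_state();print(s["tcp_pos"],s["tool_rot"],s["wrist_force"])
E
```

```text
clock: 9.98
tcp_pos: [0.5229, -0.1887, 0.0795]
tool_rot: [180.0, 0.0, 106.0]
wrist_force: [-0.2, 0.7, -1.6]
width: 0.021
[ 0.52288454 -0.18868155  0.07948864] [1.79987381e+02 1.05089823e-02 1.06040512e+02] [-0.20096108  0.7463279  -1.64755579]
```

```bash
python3 -m jog '[[0,0,2,0,0],[0,0,0,0,0],[0,0,0,0,0]]'; python3 -m jog '[[0,0,2,0,0],[0,0,0,0,0],[0,0,0,0,0]]';python3 -m jog '[[0,0,1,0,0],[0,0,0,0,0],[0,0,0,0,0]]'
```

```text
clock: 10.35
tcp_pos: [0.5228, -0.1886, 0.0775]
tool_rot: [180.0, 0.0, 106.0]
wrist_force: [0.1, -0.7, -2.5]
width: 0.0209
clock: 10.72
tcp_pos: [0.523, -0.1887, 0.0757]
tool_rot: [180.0, 0.0, 106.0]
wrist_force: [0.6, -0.5, 1.7]
width: 0.021
clock: 11.1
tcp_pos: [0.523, -0.1887, 0.0746]
tool_rot: [180.0, 0.0, 106.0]
wrist_force: [-0.5, 0.9, 4.3]
width: 0.0211
```

```bash
python3 -m jog '[[0,0,1,0,0],[0,0,1,0,0],[0,0,1,0,0],[0,0,0,0,0]]'; python3 - <<'E'
from cell import manip
import numpy as np
S=[]
for i in range(4):
    manip.capture("side"); s=manip.get_state(); S.append(np.r_[s["tcp_pos"],s["wrist_force"]])
print(np.mean(S,0).round(4))
E
```

```text
clock: 11.6
tcp_pos: [0.523, -0.1887, 0.0716]
tool_rot: [180.0, 0.0, 106.0]
wrist_force: [-0.4, 0.2, 7.5]
width: 0.0209
[ 0.523  -0.1887  0.0716 -0.0665  0.5673  6.1002]
```

```bash
python3 -m jog '[[0,0,0.7,0,0],[0,0,0,0,0],[0,0,0,0,0],[0,0,0,0,0]]'; python3 - <<'E'
from cell import manip
import numpy as np,cv2
S=[]
for i in range(6):
    c=manip.capture(["side","scene"][i%2]); s=manip.get_state(); S.append(np.r_[s["tcp_pos"],s["wrist_force"],s["clock"]])
    if i<2: cv2.imwrite(f"pics/p{i}.png",c["color"])
print(np.mean(S,0).round(4))
z=lambda n,x,y,w,h,s:cv2.resize(cv2.imread(f"pics/p{n}.png")[y:y+h,x:x+w],None,fx=s,fy=s,interpolation=cv2.INTER_CUBIC)
cv2.imwrite("pics/c10.png",np.hstack([z(0,230,240,100,100,4),z(1,270,120,100,100,4)]))
E
```

```text
clock: 12.3
tcp_pos: [0.523, -0.1887, 0.071]
tool_rot: [180.0, 0.0, 106.0]
wrist_force: [-0.3, 0.7, 6.6]
width: 0.0209
[ 0.523  -0.1887  0.071  -0.1837  0.6321  6.7009 12.475 ]
```

View pics/c10.png

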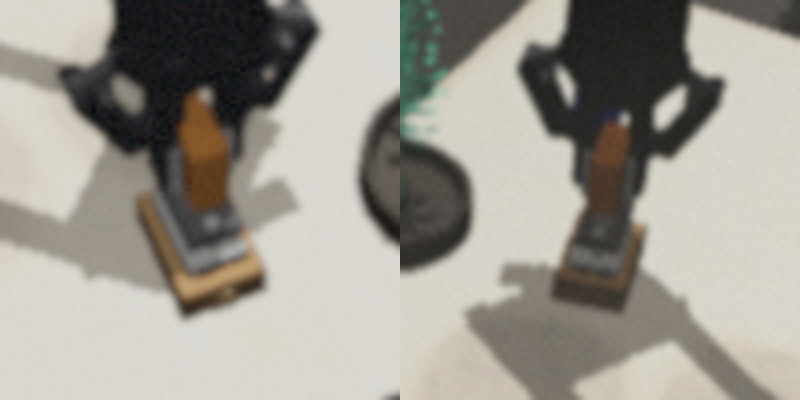

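Both views show the foot pressed squarely and centred on the mould. The reading of 6.7 N plus about 2 N weight gives about 8.7 N, which is roughly half travel. I'll finish the hold and lift straight up.

```bash
python3 -m jog '[[0,0,0,0,0],[0,0,0,0,0],[0,0,0,0,0],[0,0,-3,0,0],[0,0,-4,0,0],[0,0,-10,0,0],[0,0,-30,0,0],[0,0,-40,0,0],[0,0,-30,0,0],[0,0,0,0,0],[0,0,0,0,0]]'; python3 - <<'E'
from cell import manip
import numpy as np,cv2,pickle
s=manip.get_state();print(s["tcp_pos"],s["tool_rot"],s["wrist_force"])
c=manip.capture("wrist");cv2.imwrite("pics/w11.png",c["color"]);d=manip.capture("side");cv2.imwrite("pics/s11.png",d["color"])
a=cv2.imread("pics/side0.png")
z=lambda i,x,y,w,h,s:cv2.resize(i[y:y+h,x:x+w],None,fx=s,fy=s,interpolation=cv2.INTER_CUBIC)
cv2.imwrite("pics/c11.png",np.hstack([z(a,230,250,90,90,4),z(d["color"],230,250,90,90,4)]))
E
```

```text
clock: 13.98
tcp_pos: [0.5219, -0.1883, 0.1861]
tool_rot: [-179.9, -0.1, 106.0]
wrist_force: [-0.1, 1.0, -2.8]
width: 0.0212
[ 0.52192916 -0.18825994  0.18613563] [-1.79910210e+02 -7.38094918e-02  1.06040392e+02] [-0.1301934   1.01660408 -2.78252199]
```

View pics/w11.png

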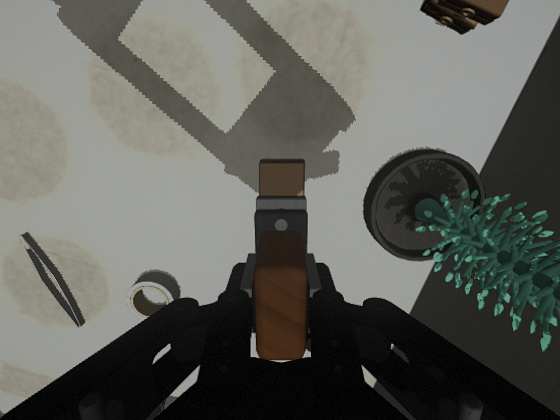

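View pics/c11.png

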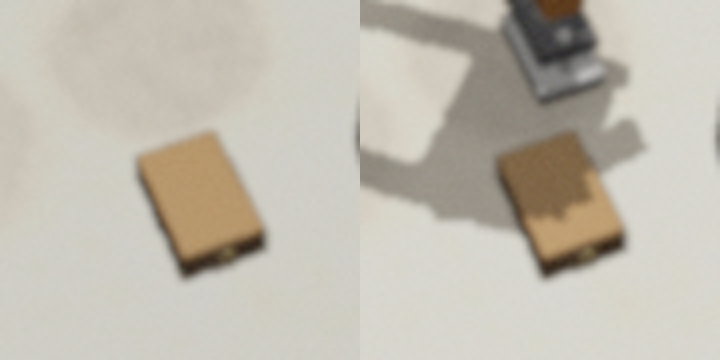

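The mould has not moved (same outline in the side view). I'll carry the stamp back above its original spot.

```bash
python3 -m jog '[[20,3,0,0,0],[35,3,0,0,0],[45,3,0,0,0],[45,3,0,0,0],[45,3,0,0,0],[45,3,0,0,0],[45,4,0,0,0],[45,4,0,0,0],[35,4,0,0,0],[22,3,0,0,0],[0,0,0,0.172,0],[0,0,0,0,0]]'; python3 -m jog '[[0,0,0,0,0],[0,0,0,0,0]]'; python3 - <<'E'
from cell import manip
import cv2
s=manip.get_state();print(s["tcp_pos"],s["tool_rot"],s["wrist_force"])
c=manip.capture("wrist");cv2.imwrite("pics/w12.png",c["color"])
E
```

```text
clock: 15.58
tcp_pos: [0.4476, 0.1884, 0.1868]
tool_rot: [-179.9, 0.0, 96.3]
wrist_force: [-0.6, 0.2, -3.0]
width: 0.0213
clock: 15.82
tcp_pos: [0.4487, 0.1875, 0.1875]
tool_rot: [-180.0, -0.0, 96.3]
wrist_force: [-0.0, 0.3, -2.5]
width: 0.0208
[0.44869494 0.18748453 0.18745036] [-1.79983818e+02 -4.91110978e-05  9.62825540e+01] [-0.02228917  0.34468872 -2.45594788]
```

View pics/w12.png

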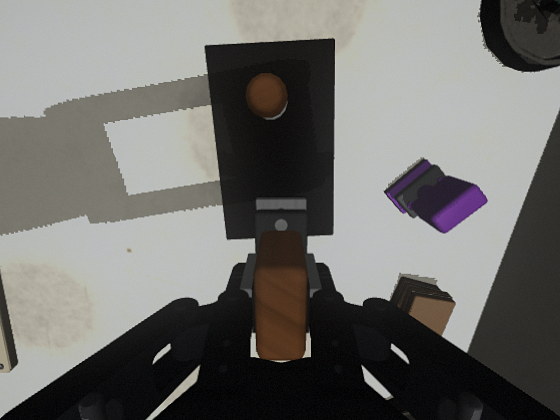

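The view matches the one after lift-off, with the mat below and the round stamp clear at (267,95). I'll lower it.

```bash
python3 -m jog '[[0,0,20,0,0],[0,0,35,0,0],[0,0,35,0,0],[0,0,25,0,0],[0,0,10,0,0],[0,0,0,0,0],[0,0,0,0,0]]'; python3 -m jog '[[0,0,2,0,0],[0,0,0,0,0],[0,0,0,0,0]]'
```

```text
clock: 16.75
tcp_pos: [0.4499, 0.1879, 0.064]
tool_rot: [179.9, -0.0, 96.2]
wrist_force: [-0.1, -0.2, -2.7]
width: 0.0212
clock: 17.12
tcp_pos: [0.449, 0.1877, 0.0608]
tool_rot: [180.0, -0.0, 96.2]
wrist_force: [0.3, -0.5, -2.0]
width: 0.0211
```

```bash
python3 -m jog '[[0,0,2,0,0],[0,0,0,0,0],[0,0,0,0,0]]'; python3 -m jog '[[0,0,1,0,0],[0,0,0,0,0],[0,0,0,0,0]]'
```

```text
clock: 17.5
tcp_pos: [0.4488, 0.1876, 0.0585]
tool_rot: [-180.0, 0.0, 96.2]
wrist_force: [-0.5, -0.7, -2.9]
width: 0.0212
clock: 17.88
tcp_pos: [0.449, 0.1877, 0.0577]
tool_rot: [180.0, -0.0, 96.2]
wrist_force: [0.1, 0.0, -0.2]
width: 0.0207
```

Contact is about 2 N, so I'll release it gently.

```bash
python3 -m jog '[[0,0,0.3,0,0],[0,0,0,0,0],[0,0,0,0,32],[0,0,0,0,40],[0,0,0,0,60],[0,0,0,0,100],[0,0,0,0,100],[0,0,0,0,100]]' 20; python3 - <<'E'
from cell import manip
import cv2
s=manip.get_state();print(s["tcp_pos"],s["wrist_force"],s["width"])
c=manip.capture("side");cv2.imwrite("pics/s13.png",cv2.resize(c["color"][130:240,170:330],None,fx=4,fy=4))
E
```

```text
clock: 18.88
tcp_pos: [0.4488, 0.1877, 0.0573]
tool_rot: [-180.0, -0.0, 96.2]
wrist_force: [-0.2, -0.3, -0.5]
width: 0.0854
[0.44882136 0.18765856 0.05726411] [-0.23272864 -0.33775191 -0.47620259] 0.08543965502250819
```

View pics/s13.png

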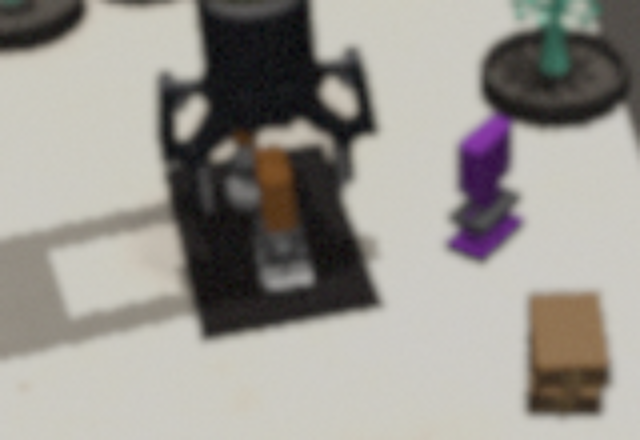

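Fingers open and clear, and the stamp stands upright on the mat. I'll retreat straight up and do a final check.

```bash
python3 -m jog '[[0,0,-10,0,100],[0,0,-30,0,100],[0,0,-45,0,100],[0,0,-45,0,100],[0,0,-40,0,100],[-30,0,-10,0,100],[-50,0,0,0,100],[-50,0,0,0,100],[-30,0,0,0,100],[0,0,0,0,100],[0,0,0,0,100]]'; python3 - <<'E'
from cell import manip
import cv2,numpy as np
im=[]
for n,x,y,w in(("scene",190,160,180),("side",190,130,180)):
    c=manip.capture(n); im+=[cv2.resize(i[y:y+w,x:x+w],(390,390),interpolation=cv2.INTER_CUBIC) for i in (c["color"],)]
    a=cv2.imread(f"pics/{n}0.png"); 
    for k,col in((a,"before"),(c["color"],"after")):
        h=cv2.cvtColor(k,cv2.COLOR_BGR2HSV);m=cv2.inRange(h,(3,130,80),(18,255,255));nn,l,st,ce=cv2.connectedComponentsWithStats(m)
        print(n,col,[ce[i].round(1).tolist() for i in range(1,nn) if st[i,4]>60])
cv2.imwrite("pics/c14.png",np.hstack(im));print(manip.get_state()["tcp_pos"])
E
```

```text
clock: 20.3
tcp_pos: [0.4661, 0.029, 0.2378]
tool_rot: [180.0, -0.0, 96.2]
wrist_force: [0.0, 1.2, 0.1]
width: 0.0852
scene before [[267.4, 266.8], [250.7, 304.5]]
scene after [[267.7, 266.4], [250.7, 304.5]]
side before [[229.8, 157.4], [238.6, 175.9]]
side after [[229.8, 157.2], [238.6, 176.1]]
[0.46602436 0.02953033 0.23751325]
```

View pics/c14.png

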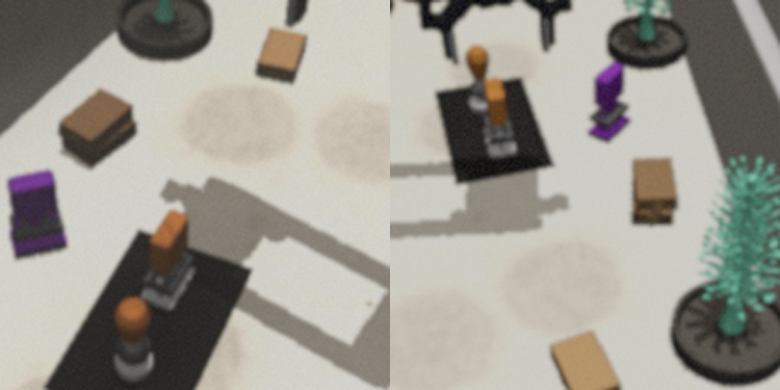

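Everything is in place: both stamps upright on the mat, stack and purple one untouched. Handing in.

```bash
python3 -c "
from cell import manip
print(manip.hand_in(), manip.get_state()['clock'])"
```

```text
the job is handed in; nothing more can be done
the job is handed in; nothing more can be done
```

I stamped the single mould with the oblong-foot stamp, lifted it straight off, stood it back upright at its original spot on the mat, and handed in. The clock read about 20 s just before hand-in.

**Press:** The foot pushed with about 8.7 N (6.7 N read, plus about 2 N of stamp weight) and had moved about 4.7 mm since contact. That is close to half travel. I held it there for about 1 s, on top of about 1.5 s of slower pressing while I felt for the depth. The views showed the foot centred and square to within about 1 mm and 0.5°.

**Last checks:**
- **Stamps:** The blobs for both grips are within 0.5 px of their starting positions, and both stamps stand upright on the mat.
- **Mould:** It looked unmoved in the side view before and after.
- **Stack and purple look-alike:** They look the same, judged by eye.

**Disagreements:** The mould's top measured about 72.5 x 47 mm against the stated 77 x 50 mm, perhaps bevelled edges. Its height came out at 22–24 mm against 22 mm. The two fixed cameras differed by up to 1 cm on the mould's place along y, so I relied on the wrist camera.

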